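# Brake lever stop check on a scooter handlebar

### The arm

A 7-joint arm with a two-finger parallel gripper is mounted at the origin on the work surface. World frame = base frame: x ahead of the robot, y to its left, z up, the work surface at z = 0. Lengths are in m, angles in rad, forces in N, time in s.
With the tool pointing down it reaches from about 0.425 to 0.825 m from the base axis. Payload 3.6 kg.
Tool frame: the origin (TCP) lies between the finger pads; the fingertips stand 22 mm ahead of it and the grasp point (between the pads) lies 3 mm ahead of it; z points along the fingers, y is the line along which they close (so a half turn about z gives the same grasp; the last joint's range is limited). The gripper opens to 85 mm and grips with 20 to 120 N. Pads are 22 mm wide; open, the fingers measure 114 mm over their backs; the gripper's body (76 mm by 85 mm) begins 54 mm behind the grasp point. The pads swing forward as they close: fully open they stand 13 mm farther back than shut.
Start: joints at [-1.22, 0.615, -0.013, 1.423, 0.008, 1.103, -0.04], TCP at [0.239, 0.604, 0.253] pointing down, gripper open.
Joint ranges: [-3.12, 3.12], [-0.3, 2.06], [-1.34, 1.32], [0.26, 2.42], [-1.36, 4.5], [0.01, 1.98], [-2.84, 2.84]. Speed limits (rad/s): [2.79, 2.79, 3.14, 3.14, 3.14, 3.14, 3.14].

### API

Orientations are given as a unit quaternion [w, x, y, z].
In Python, from station import manip gives the robot as it stands. The module is installed in compiled form; this text tells all that it offers. Calls block until the motion is done:
- manip.reach(position, orientation): joint-space move of the TCP to a pose.
- manip.move_linear(position, attitude=None, rate=0.15, max_force=None): straight line of the TCP; attitude=None keeps the orientation; rate is the mean speed in m/s. With max_force (N) it stops when the force on the tool has changed by that much, and returns True; else False.
- manip.move_joints(angles): joint-space move.
- manip.move_gripper(opening, strength=None): opening from 0.0 (shut) to 1.0 (fully open); strength is the grip in N (None keeps the last); returns when the fingers have stopped.
- manip.sleep(seconds).
- manip.ik(position, orientation): joint angles nearest the present ones, or None.
- manip.get_image(name): name is "scene" or "side" or "wrist"; returns the picture (480x640x3 uint8, red, green, blue); there is no depth.
- manip.get_calibration(name): a dict with "K" (3x3 intrinsics, pixels), "R" (3x3) and "t" (3): a world point X has camera coordinates R X + t; the wrist camera has in their place "T_tool_cam" (4x4, takes a point from camera to tool coordinates, whose origin is the TCP and whose axes are the flange's). Camera axes: x right, y down, z forward; pixel columns grow to the right and rows downward; lengths in m; the calibration is good to about 2 mm. A picture is of the moment at which its call begins: read the wrist's pose just before it. get_calibration takes no time and is no camera call.
A pose or a line that the arm cannot do raises manip.Unreachable and nothing moves.
- manip.job_done(): hands the job in; it is judged then, once.
Readings, each from a call of its own:
- manip.current_clock(): time.
- manip.current_joint_positions(): joint angles.
- manip.current_qd(): joint speeds.
- manip.current_joint_efforts(): joint torques, N m.
- manip.current_tool_pos(): TCP position.
- manip.current_orientation(): TCP orientation.
- manip.current_ft_force(): force on the tool from outside, world axes, zero at the start.
- manip.current_ft_torque(): the same for the moment, N m.
- manip.current_finger_gap(): opening from 0.0 (shut) to 1.0 (fully open).
- manip.current_finger_force(): force on a finger pad.
Only numpy, scipy, OpenCV 4.12 (cv2) and the standard library are available. Lean on these libraries where they do the work, as an engineer would, in place of code of your own. Each camera call takes 0.05 s, during which the arm holds its last target. There are 200 camera calls.

### The job

Two scooter handlebar ends are bolted to the repair bench; on the one with the long, ball-ended brake lever, press the lever in towards the grip with the backs of your fingers until it meets its stop short of the bar, then let it spring all the way back. Then press it in to the stop a second time and finish while still holding it there, gently, so that the gap can be measured. Push on the lever alone: do not pinch it or touch its bar or grip, do not work the short lever on the other bar, and leave everything else on the bench where it is.

Things in the scene. Friction and masses are not known exactly. Their poses are not given: they have to be found in the camera images.
- brake_rig: Fixed holder of the brake bar: steel base plate 120 x 130 x 12 mm bolted to the bench, with the post. Origin: on the bench, straight below the bar's axis. z up; y along the bar from its free grip end to the post; -x is the lever's side, roughly towards the robot. The lever's vertical pin is at x -45, y 35, z 120 mm. The two holders may stand either way round, each turned up to 20 degrees.
- brake_bar: Same origin and axes as brake_rig: level 22 mm tube, axis 120 mm up, y -115 to 125 mm; black rubber grip 32 mm thick (40 at its inner flange), y -113 to 16; black lever perch, y 26 to 48, x -53 to 18, top z 138 mm; aluminium post and clamp 42 mm wide, y 80 to 110, top z 138 mm (screw to 150). Fixed. Fingers must not touch it: 3 N counts as pressing it.
- brake_lever (a joint): Long aluminium brake lever: angle in rad, 0 at rest (sprung out), 0.34 at its firm stop; from 0.31 it counts as fully in. Swings level about its vertical pin, counter-clockwise from above, towards the bar. Its spring takes about 3 N at 85 mm from the pin to start, 8 N at the stop, and returns it by itself in under a second. Over 40 N is forcing it.
- brake_ball (a point): Centre of the 20 mm ball at the brake lever's free end, 115 mm from the pin. The straight blade from pin to ball is 10 mm thick and 16 mm high (z 112 to 128 mm). At rest it slants 0.30 rad away from the bar (ball 79 mm from the bar's axis); at the stop it slants 0.04 rad towards it (ball 40 mm from the axis, about 14 mm clear of the grip).
- brake_pad (a point): The place to press: mid-height on the blade's outer face (away from the bar), 85 mm along the blade from the pin and 5 mm off its centre line. Moves with the lever: +x goes through the blade towards the bar (pressing direction), y along the blade towards the pin, z up. Travels 29 mm to the stop, turning 0.34 rad.
- short_rig: Fixed holder of the other handlebar end, same sizes, origin and axes as brake_rig with its bar; only its lever is shorter and has no ball. Leave alone.
- short_lever (a joint): The short aluminium lever on the other bar, 70 mm long from its pin, no ball at its end: angle in rad, 0 at rest; not to be worked (stay below 0.05).
- gauge: Loose stepped steel pin gauge, 18 mm thick, 50 mm high, standing on the brake holder's base plate (12 mm up) behind the bar. Origin: centre of its underside.
- jar: Loose small jar with black lid, 48 mm wide, 50 mm high, standing on the bench in front of the holders. Origin: centre of its underside.
- driver_a: Loose screwdriver, yellow handle, 190 mm long, lying on the bench near the robot, at most 35 mm high.
- driver_b: Loose screwdriver, black handle, 160 mm long, lying behind the holders, at most 35 mm high.
- blower: Loose green dust blower bulb with white nozzle, 66 mm wide, 130 mm high, standing at the left. Origin: centre of its underside.
- tray: Loose green parts tray 150 x 110 x 40 mm at the right. Origin: centre of its underside.
- disc: Loose copper-faced round board, 76 mm wide, 6 mm thick, in the green tray. Origin: centre of its underside.
- canister: Loose orange open canister, 96 mm wide, 120 mm high, at the left. Origin: centre of its underside.

How it is judged:
By the outcome, as a careful person would: the job done as asked, in the order asked, and still so for the second after the job is handed in, while the arm keeps its last pose, push and grip.
It also fails if it takes over 48 s, if anything falls off the work surface, if the arm or the gripper's body presses on something with over 40 N, if the wrist force passes 120 N, or if a joint passes its speed limit or range.

## Working session

There is one attempt and no reset: what is moved stays moved. The work goes in short steps, each a Python script; the robot and the scene stay as the last script left them, time stands still between calls to the robot, and variables do not carry over. Pictures are saved under pics/ and viewed, at most 10 in all, crops included, and the job is handed in when it is done.

```bash
mkdir -p pics
python3 - <<'E'
from station import manip as m
import cv2,numpy as np
for n in("scene","side"):
    cv2.imwrite(f"pics/{n}0.png",m.get_image(n)[:,:,::-1])
    c=m.get_calibration(n);print(n,{k:np.round(v,4).tolist() for k,v in c.items()})
print(m.get_calibration("wrist"),m.current_orientation(),m.current_clock())
E
```

```text
scene {'K': [[516.8399, 0.0, 319.8437], [0.0, 516.8399, 240.9958], [0.0, 0.0, 1.0]], 'R': [[-0.7145, 0.6995, 0.0128], [0.4966, 0.5199, -0.695], [-0.4929, -0.4902, -0.7188]], 't': [0.4067, -0.1879, 1.5961]}
side {'K': [[599.4011, 0.0, 318.1115], [0.0, 599.4011, 234.0556], [0.0, 0.0, 1.0]], 'R': [[0.9019, -0.4318, 0.0127], [-0.3266, -0.7009, -0.6341], [0.2828, 0.5677, -0.7731]], 't': [-0.534, 0.2367, 1.3012]}
{'K': array([[428.42520336,   0.        , 326.2789736 ],
       [  0.        , 428.42520336, 237.48535572],
       [  0.        ,   0.        ,   1.        ]]), 'T_tool_cam': array([[ 7.90158204e-04, -9.62527643e-01, -2.71182433e-01,
         6.93335101e-02],
       [ 9.99999476e-01,  9.37125944e-04, -4.12459739e-04,
         6.83945809e-04],
       [ 6.51135994e-04, -2.71181965e-01,  9.62527879e-01,
        -1.21774972e-01],
       [ 0.00000000e+00,  0.00000000e+00,  0.00000000e+00,
         1.00000000e+00]])} [-2.12665922e-04  1.87271556e-01  9.82307499e-01 -1.13828280e-03] 0.1
```

View pics/scene0.png

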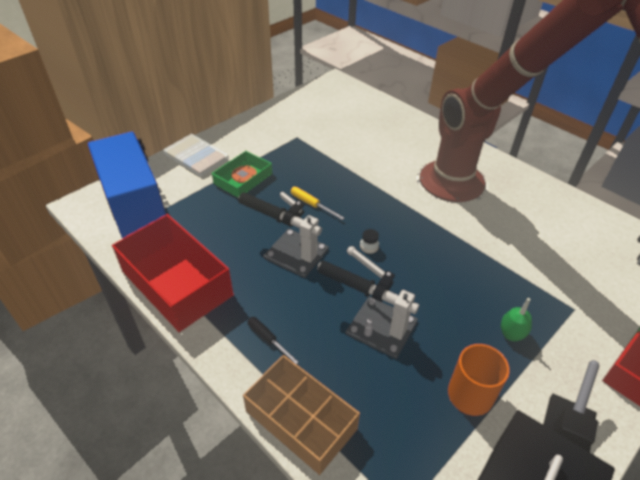

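View pics/side0.png

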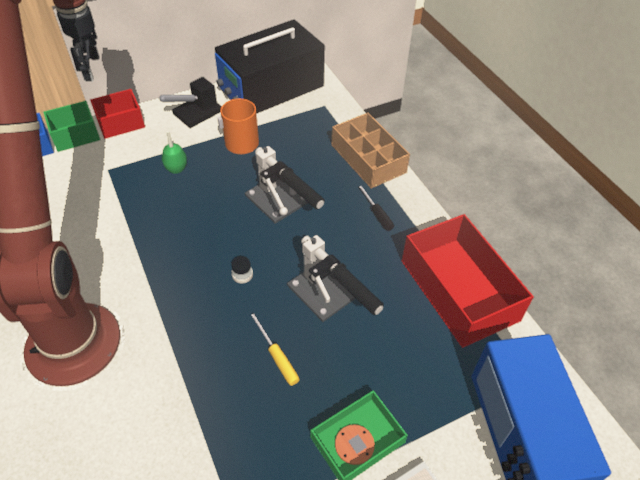

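The brake rig is the one at larger y: its long lever has its ball at about (352,251) in scene, and the gauge is at (368,327). The short rig is at about (290,230). I'll zoom in for feature pixels.

Run:
```python
import cv2,numpy as np
a=cv2.imread("pics/scene0.png")[230:360,305:435];b=cv2.imread("pics/side0.png")[135:235,230:340]
a=cv2.resize(a,(400,400),interpolation=3)
b=cv2.resize(b,(400,364),interpolation=3);b=cv2.copyMakeBorder(b,0,36,0,0,0)
def grid(i,x0,y0,s,w,h):
    for x in range((x0+9)//10*10,x0+w,10):
        cv2.putText(i,str(x),(int((x-x0)*s),8),0,.3,(0,255,255));cv2.line(i,(int((x-x0)*s),10),(int((x-x0)*s),16),(0,255,255))
    for y in range((y0+9)//10*10,y0+h,10): cv2.putText(i,str(y)+"-",(0,int((y-y0)*s)+3),0,.3,(0,255,255))
grid(a,305,230,400/130,130,130);grid(b,230,135,400/110,110,100)
cv2.imwrite("pics/crop0.png",np.hstack([a,b]))
```

```text
(no output)
```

View pics/crop0.png

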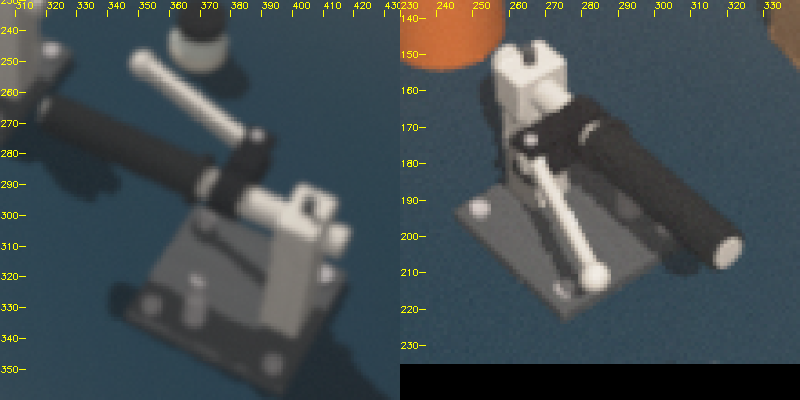

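Crop pixels. Ball: scene (351.8,250.1), side (283.6,210.9). Pin screw: scene (388.5,273.5), side (266,173.5). Bar end disc: side (320.5,204.3). Now I'll fit the rig pose.

```bash
cat > h.py <<'E'
from station import manip as m
import numpy as np,cv2,json
from scipy.optimize import least_squares
from scipy.spatial.transform import Rotation as R
Rz=lambda a:R.from_euler('z',a).as_matrix()
PIN=np.array([-.045,.035,.12])
def lever(th,along,off,z=.12):  # rig coords; blade along dir, off = towards bar
    a=th-.30; d=np.array([np.sin(a),-np.cos(a),0]); n=np.array([np.cos(a),np.sin(a),0])
    p=PIN+along*d+off*n; p[2]=z; return p
def toW(p,q): return Rz(q[2])@p+np.array([q[0],q[1],0])
def proj(X,K,Rr,t): c=Rr@X+t; return (K@c)[:2]/c[2]
def cam(n):
    c=m.get_calibration(n); return c["K"],c["R"],c["t"]
def wristcam():
    c=m.get_calibration("wrist"); T=np.eye(4); w,x,y,z=m.current_orientation()
    T[:3,:3]=R.from_quat([x,y,z,w]).as_matrix(); T[:3,3]=m.current_tool_pos(); T=np.linalg.inv(T@c["T_tool_cam"])
    return c["K"],T[:3,:3],T[:3,3]
def quat(yaw,s):  # tool down, tool y along s*(cos yaw, sin yaw)
    y=s*np.array([np.cos(yaw),np.sin(yaw),0]);z=np.array([0,0,-1.]);x=np.cross(y,z)
    q=R.from_matrix(np.c_[x,y,z]).as_quat(); return [q[3],*q[:3]]
E
python3 - <<'E'
from h import *
B=lever(0,.115,0);P=PIN+[0,0,.02];E=np.array([0,-.115,.12])
obs=[("scene",B,(351.8,250.1)),("side",B,(283.6,210.9)),("scene",P,(388.5,273.5)),("side",P,(266,173.5)),("side",E,(320.5,204.3))]
C={n:cam(n) for n in("scene","side")}
f=lambda q:np.concatenate([proj(toW(X,q),*C[n])-u for n,X,u in obs])
s=least_squares(f,[.6,.1,0]);print(s.x,np.round(s.fun,1))
q=s.x;json.dump(list(q),open("rig.json","w"))
for n,p in(("ball",B),("pad",lever(0,.085,-.005)),("padstop",lever(.34,.085,-.005))):print(n,toW(p,q).round(4))
for sg in(1,-1):
    p=toW(lever(0,.085,-.06,.25),q);print(sg,p,m.ik(p,quat(q[2]-.3,sg)))
E
```

```text
[0.58562587 0.15303219 0.26089705] [-1.1  0.5 -0.7 -0.2 -1.  -0.7 -0.7 -1.3 -0.5  0. ]
ball [0.5286 0.0603 0.12  ]
pad [0.5248 0.0905 0.12  ]
padstop [0.5535 0.0926 0.12  ]
1 [0.46984352 0.09265068 0.25      ] [-0.53127546  0.3749645   0.4019619   1.91497568 -0.18581141  0.88761737
 -0.07558339]
-1 [0.46984352 0.09265068 0.25      ] [ 0.04112959  0.37799365 -0.38697097  1.89827778  0.17892518  0.89879105
  2.66944164]
```

Run:
```python
from h import *
q=json.load(open("rig.json"))
m.reach(toW(lever(0,.085,-.06,.25),q),quat(q[2]-.3,1))
m.move_gripper(0.0,20)
W=wristcam();im=m.get_image("wrist")[:,:,::-1].copy();cv2.imwrite("pics/w1.png",im)
for X in(lever(0,.115,0),lever(0,.085,-.005,.128),PIN+[0,0,.02],np.array([0,-.115,.12])):
    u=proj(toW(X,q),*W);print(u.round(1));cv2.drawMarker(im,tuple(int(v) for v in u),(0,0,255),0,10,1)
cv2.imwrite("pics/w1m.png",im);print(m.current_tool_pos(),m.current_ft_force(),m.current_finger_gap(),m.current_clock())
```

```text
[422.3 281. ]
[419.9 238.6]
[444.6  85.1]
[557.6 303.1]
[0.46982107 0.09262592 0.25000356] [ 0.50604112  0.44353096 -0.5922675 ] -0.0030300398907150217 2.9417
```

View pics/w1m.png

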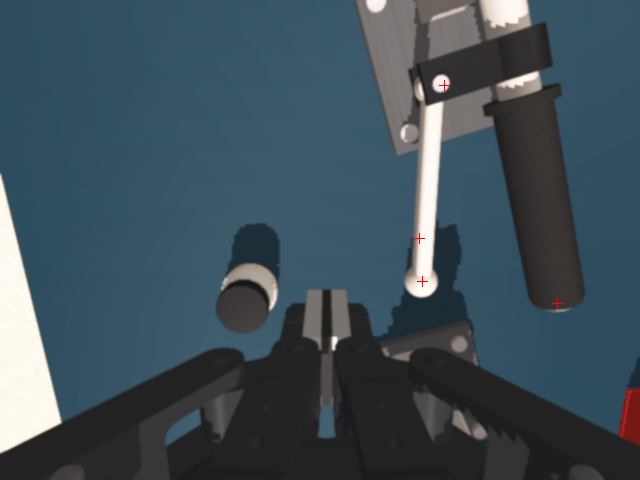

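The wrist view matches the prediction within about 2 mm: ball (421,281), pin (441,84), grip end (557,300). The fingers are shut with nothing below them. Next I'll descend and find contact.

```bash
cat >> h.py <<'E'
q=json.load(open("rig.json"))
def pose(th,d): return toW(lever(th,.085,-.0195+d,.122),q),quat(q[2]-.3+th,1)
E
python3 - <<'E'
from h import *
p,o=pose(0,-.025)
m.move_linear([p[0],p[1],.25],o,rate=.15); m.move_linear(p,o,rate=.12)
f0=m.current_ft_force()
p,o=pose(0,.009); hit=m.move_linear(p,o,rate=.025,max_force=2)
x=m.current_tool_pos(); n=np.array([np.cos(q[2]-.3),np.sin(q[2]-.3),0])
d=.009-(p-x)@n
print(hit,d,f0,m.current_ft_force(),m.current_clock())
json.dump(float(d),open("d.json","w"))
W=wristcam();cv2.imwrite("pics/w2.png",np.hstack([cv2.resize(m.get_image(k)[:,:,::-1][s],(400,400)) for k,s in(("wrist",np.s_[0:480,140:620]),("side",np.s_[110:260,210:360]))]))
E
```

```text
True -0.0007200569698765456 [ 0.1159556  -0.57793492 -0.09305139] [-0.66714438  0.31047878 -0.63039612] 5.375
```

View pics/w2.png

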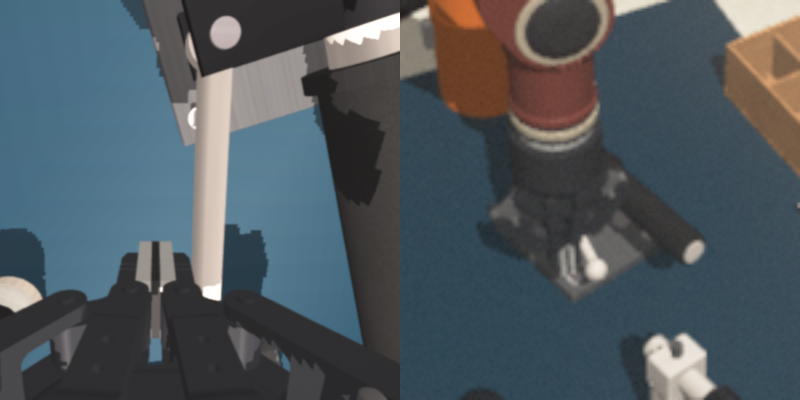

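Blade and finger back are just touching, d≈-0.7 mm, with the knuckles above and clear of the grip. I'll press along the lever's arc and log the force.

```bash
cat >> h.py <<'E'
D=json.load(open("d.json"))
def fn(th,k=5):
    a=q[2]-.3+th; f=[]
    for _ in range(k): f.append(m.current_ft_force()); m.sleep(.02)
    return -np.mean(f,0)@[np.cos(a),np.sin(a),0]
def press(ths,**k):
    for th in ths:
        p,o=pose(th,D); h=m.move_linear(p,o,rate=.03,**k); x=m.current_tool_pos()
        print(th,h,round(fn(th),2),"short by mm",(np.linalg.norm(p-x)*1e3).round(1)); 
        if h: return th
E
python3 - <<'E'
from h import *
press([.06,.12,.18,.24,.29],max_force=8)
press([.32,.34,.36,.38],max_force=6)
print(m.current_clock(),m.current_ft_force())
cv2.imwrite("pics/w3.png",m.get_image("wrist")[:,:,::-1])
E
```

```text
0.06 False 3.5 short by mm 1.9
0.12 False 3.83 short by mm 1.0
0.18 False 4.73 short by mm 0.7
0.24 False 5.94 short by mm 0.8
0.29 False 6.39 short by mm 1.1
0.32 False 6.34 short by mm 1.4
0.34 False 6.52 short by mm 1.5
0.36 False 7.03 short by mm 1.7
0.38 False 8.83 short by mm 2.8
8.8167 [-8.38168851 -1.26208433  0.80496167]
```

View pics/w3.png

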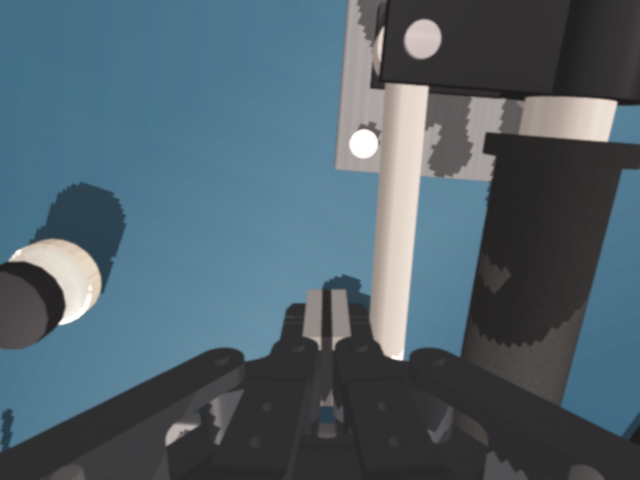

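The lever is now nearly parallel to the bar and the force is starting to climb (8.8 N). I'll continue in small steps until the stop shows as a steep rise.

Run:
```python
from h import *
th=.38
while th<.45:
    th+=.01; p,o=pose(min(th,.38),D+max(0,th-.38)*.085); m.move_linear(p,o,rate=.03,max_force=10); F=fn(.36)
    print(round(th,2),round(F,2),(m.current_tool_pos()-p).round(4))
    if F>13: break
a=q[2]-.3
W=wristcam();im=m.get_image("wrist")[:,:,::-1].copy()
x=m.current_tool_pos();r=Rz(-q[2])@(x-[q[0],q[1],0]);print("tcp rig",r.round(4),"expected",(lever(.34,.085,-.0195+D,.122)).round(4))
for t,c in((.30,(0,0,255)),(.34,(0,255,0))):
    for s in(-.005,.005):
        u=[tuple(int(v) for v in proj(toW(lever(t,l,s,.128),q),*W)) for l in(.02,.075)];cv2.line(im,*u,c,1)
cv2.imwrite("pics/w4.png",im);print(m.current_clock(),m.current_ft_force())
```

```text
0.39 9.69 [-0.0034 -0.0008 -0.0003]
0.4 11.31 [-0.0041 -0.0011 -0.0003]
0.41 13.05 [-0.0049 -0.0013 -0.0003]
tcp rig [-0.0609 -0.0512  0.1217] expected [-0.0618 -0.0507  0.122 ]
9.9167 [-12.8901008   -2.18675306   4.50193827]
```

View pics/w4.png

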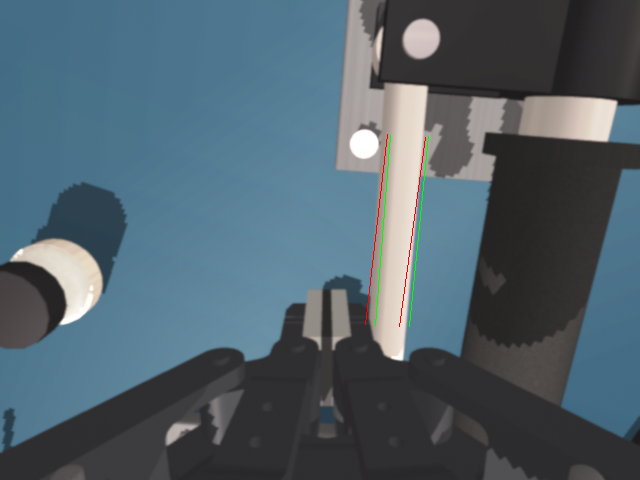

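The lever is at its stop: the TCP stays put while the force climbs about 2 N/mm, and the picture agrees with 0.34 rad. Now I'll release fully.

Run:
```python
from h import *
for th,d in((.3,D),(.2,D),(.1,D),(0,D),(0,D-.018)):
    p,o=pose(th,d); m.move_linear(p,o,rate=.04)
m.sleep(1.2)
W=wristcam();im=m.get_image("wrist")[:,:,::-1].copy()
for s in(-.005,.005):
    u=[tuple(int(v) for v in proj(toW(lever(0,l,s,.128),q),*W)) for l in(.02,.075)];cv2.line(im,*u,(0,255,0),1)
cv2.imwrite("pics/w5.png",im);print(m.current_clock(),m.current_ft_force())
```

```text
13.25 [-0.89990724  0.12350068 -0.34037463]
```

View pics/w5.png

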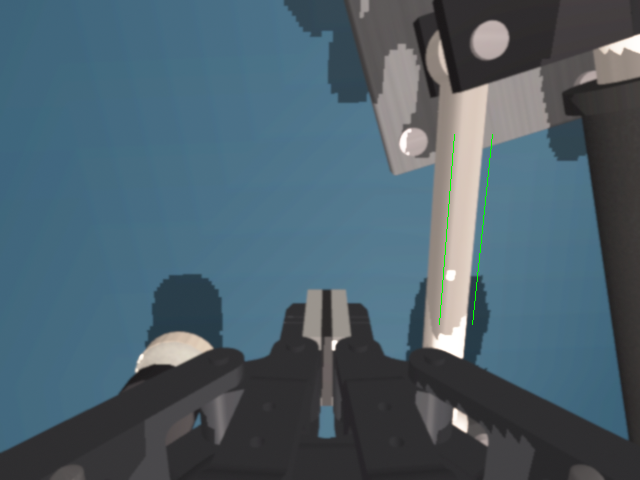

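The lever is back at rest: the blade is parallel to the rest model with the known offset of about 2 mm, and the finger is well clear. Second press, then hold at about 11 N.

Run:
```python
from h import *
press([0,.1,.2,.29,.34,.38],max_force=12)
for th in(.39,.40,.41):
    p,o=pose(.38,D+(th-.38)*.085); m.move_linear(p,o,rate=.03,max_force=10); F=fn(.36); print(th,F)
    if F>11: break
m.sleep(.5)
x=m.current_tool_pos();print("tcp rig",(Rz(-q[2])@(x-[q[0],q[1],0])).round(4),fn(.36),m.current_ft_force(),m.current_clock())
a=cv2.resize(m.get_image("wrist")[:,:,::-1],(400,300));b=cv2.resize(m.get_image("scene")[150:390,240:560,::-1],(400,300))
cv2.imwrite("pics/w6.png",np.hstack([a,b]))
```

```text
0 False 0.17 short by mm 0.1
0.1 False 4.06 short by mm 1.4
0.2 False 4.69 short by mm 1.0
0.29 False 5.95 short by mm 1.6
0.34 False 6.35 short by mm 2.0
0.38 False 7.9 short by mm 2.9
0.39 9.246640617456501
0.4 10.178179486041264
0.41 12.021714503384757
tcp rig [-0.061  -0.0508  0.1216] 12.055659562631266 [-11.34886427  -0.61767679   9.32451252] 17.9333
```

View pics/w6.png

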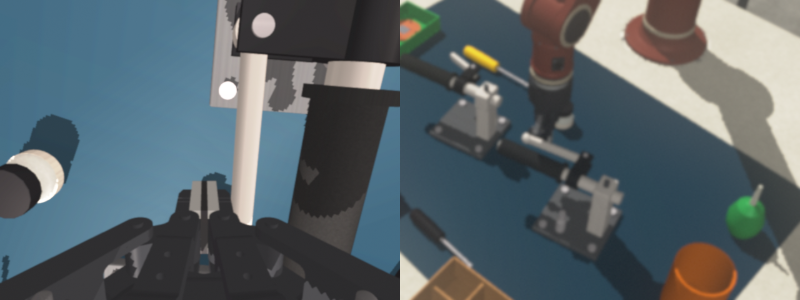

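The lever is at the stop again at 12 N and nothing else has moved. But Fz = 9 N is unexpected, so I'll raise slightly and use force and moment to see where it acts (blade friction or touching elsewhere).

Run:
```python
from h import *
A=Rz(-q[2]-.04)
def rd():
    f=[];t=[]
    for _ in range(8): f.append(m.current_ft_force());t.append(m.current_ft_torque());m.sleep(.02)
    return A@np.mean(f,0),A@np.mean(t,0)
print([v.round(3) for v in rd()])
p,o=pose(.38,D+.03*.085)
for dz in(.0004,.0008,.0012,.0018):
    m.move_linear(p+[0,0,dz],o,rate=.03,max_force=10);f,t=rd();print(dz,f.round(2),t.round(3),m.current_tool_pos()[2].round(5))
print(m.current_clock())
```

```text
[array([-11.922,   2.91 ,   8.811]), array([ 0.498,  2.242, -0.005])]
0.0004 [-11.17   2.37   7.02] [ 0.465  2.147 -0.003] 0.12162
0.0008 [-10.87   2.08   4.84] [ 0.454  2.067 -0.018] 0.12168
0.0012 [-10.4    2.14   2.93] [ 0.424  1.971 -0.013] 0.12178
0.0018 [-9.19  1.72 -0.08] [0.384 1.823 0.   ] 0.12192
19.7
```

The moment arm comes out at about 14 mm in the pressing direction, which is the finger back on the blade. So Fz was only friction there, now relieved, and nothing else is touched. I'll top up the push slightly and hand in.

Run:
```python
from h import *
p,o=pose(.38,D+.03*.085+.0008)
m.move_linear(p+[0,0,.0018],o,rate=.03,max_force=10);m.sleep(.4)
x=m.current_tool_pos();print((Rz(-q[2])@(x-[q[0],q[1],0])).round(4),fn(.36),m.current_ft_force(),m.current_clock())
print(m.job_done())
```

```text
[-0.061  -0.0508  0.1219] 10.273678611158966 [-10.50043675  -1.11077324   0.77488254] 20.4333
the job is handed in; nothing more can be done
None
```

I pressed the long brake lever to its stop with the backs of the shut fingers, let it spring fully back, pressed it in again and handed in at 20.4 s while holding it there at about 10 N. I saw no sign of touching the bar or grip or of moving anything else.

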